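# Weigh a basket of masking plugs on the sprung hook scale

### The job

Weigh the square basket of plugs: lift it by the block on top of its bail, hang the bail's bar in both prongs of the sprung scale's hook, and ease it down until the spring alone carries the weight before you let go, so that the pointer settles without jumping either way. Be gentle with the scale, never push it down hard, keep the basket upright and leave everything else on the bench where it is.

Things in the scene. Friction and masses are not known exactly. Their poses are not given: they have to be found in the camera images.
- basket_grip (a point): Centre of the grip block on the bail of the SQUARE basket (the one to weigh): upright grey block 16 mm (x) x 26 mm (y) x 54 mm high, 188 mm above the basket's underside, z up. 38 mm below this point is the centre line of the bail's 8 mm round bar, which runs along y. The basket weighs 0.22 to 0.75 kg, different each time
- basket_bar (a point): Middle of the square basket's bail bar, on its centre line, 150 mm above the underside. Bar 98 mm long along y, 8 mm thick; its uprights go down at y = +-49 mm. Between the bar and the basket's rim, 85 mm below it, the space is open along x for the hook
- basket_foot (a point): Centre of the underside of the square basket: open, white, 90 x 90 mm and 65 mm high, filled with plugs
- hook_seat (a point): Where the bar's middle (centre line) lies when seated in the hook; 255 mm above the table unloaded, moves down with the scale. Two 8 mm wire prongs at y = +-20 mm form a trough under this point, flat for 18 mm with steep sides (undersides 12 mm below it), and end in upturned tips at x = -20 mm, tops 16 mm above it. The bar comes in over the tips from -x, basket below the prongs. y lies along a seated bar
- stand: The scale's fixed stand: base plate 160 x 180 x 14 mm, post 18 mm thick, 110 mm in +x from the hook's seat, spring housing 38 mm thick on top up to 365 mm, white graduated plate on its +y side. Origin on the table at the post's foot; the hook points to its -x, roughly to the robot. The base plate reaches 60 mm from the post towards the hook
- scale_hook (a joint): How far hook and black pointer have gone down, in m: 0 unloaded, bottom stop 0.095. Soft spring: starts to move at 0.2 N, then 100 N per m: a load of weight W newtons settles at (W-0.2)/100 m, 20 to 72 mm. Lightly damped: a load let go off balance bounces
- round_tub: BYSTANDER: round white tub of plugs, 94 mm across and 50 mm high, its steel bail folded down on the +x side at rim height, 70 mm beyond the centre. Origin: centre of its underside
- stopper: bystander: large plain white tapered stopper standing on its small end, 68 mm across, 48 mm high; origin: centre of its underside
- jar: bystander: small pale jar with a white lid, 56 mm across, 75 mm high; origin: centre of its underside
- red_plug: bystander: stepped plug, 32 mm across, 50 mm high, standing; origin: centre of its underside
- cap: bystander: small round-nosed cap, 26 mm across, 39 mm high, standing; origin: centre of its underside
- dish: bystander: shallow open grey dish 100 x 80 x 30 mm; origin: centre of its underside
- pliers: bystander: small pliers lying flat, about 130 mm long, 12 mm high; origin: near the middle, on the table
Things that resemble listed ones, but are neither listed nor needed, are in the scene too. What is shaped like the part that bears basket_grip but yellow is not meant.

How it is judged:
On the way, in this order (a step that is already met when the one before it is completed fails the run):
1. the square basket is lifted at least 50 mm off the bench, the scale still unloaded (height (world z) of basket_foot above 0.05 m and value of joint scale_hook below 0.005 m), for 0.2 s.
2. the basket's bar bears on the hook and draws the pointer down at least 8 mm (value of joint scale_hook above 0.008 m and contact force between basket and stand above 0.5 N and distance between basket_bar and hook_seat below 0.02 m), for 0.2 s.
At the end, for the whole second after the job is handed in: The square basket hangs free and upright (0.2 rad) in the hook, bar within 10 mm of the seat along the prongs and in height, 15 mm sideways, underside over 20 mm up, pointer drawn down over 14 mm and settled (below 20 mm/s; basket below 50 mm/s) (x of basket_bar in the frame of hook_seat between -0.01 and 0.01 m and y of basket_bar in the frame of hook_seat between -0.015 and 0.015 m and z of basket_bar in the frame of hook_seat between -0.01 and 0.01 m and value of joint scale_hook above 0.014 m and velocity of joint scale_hook between -0.02 and 0.02 m/s and linear speed of basket below 0.05 m/s and angle between basket_grip's own z axis and vertical below 0.2 rad and height (world z) of basket_foot above 0.02 m); the robot touches nothing.
It fails at once if the scale carriage moves faster than 0.10 m/s in either direction (load dropped on the hook, let go before the spring carries it, let go while pressed down, or snatched off) (velocity of joint scale_hook above 0.1 m/s or velocity of joint scale_hook below -0.1 m/s).
It fails at once if the scale is pressed down more than 85 mm, or the basket is forced against it with more than 20 N (value of joint scale_hook above 0.085 m or contact force between basket and stand above 20 N).
It fails at once if the gripper or arm pushes on the scale with more than 10 N (contact force between any of the fingers, the arm and stand above 10 N).
It fails at once if the basket is tipped more than 0.6 rad (angle between basket_grip's own z axis and vertical above 0.6 rad).
It fails at once if a bystander is moved more than 30 mm (distance of any of round_tub, stopper, jar, red_plug, cap, dish, pliers from where it was at the start of the episode above 0.03 m).
It also fails if it takes over 51 s, if anything falls off the work surface, if the arm or the gripper's body presses on something with over 40 N, if the wrist force passes 120 N, or if a joint passes its speed limit or range.

### The arm

A 6-joint arm with a two-finger parallel gripper is mounted at the origin on the work surface. World frame = base frame: x ahead of the robot, y to its left, z up, the work surface at z = 0. Lengths are in m, angles in rad, forces in N, time in s.
With the tool pointing down it reaches from about 0.275 to 0.75 m from the base axis. Payload 10.2 kg.
Tool frame: the origin (TCP) lies where the fingers leave the gripper's body, on its centre line; the fingertips stand 73 mm ahead of it and the grasp point (between the pads) lies 54 mm ahead of it; x points along the fingers, y is the direction in which the jaws open and shut, and the axes are right-handed (so a half turn about x gives the same grasp; the last joint's range is limited). The gripper opens to 85 mm and grips with 20 to 120 N. Pads are 22 mm wide; open, the fingers measure 114 mm over their backs; the gripper's body (76 mm by 85 mm) begins 54 mm behind the grasp point. The pads swing forward as they close: fully open they stand 13 mm farther back than shut.
Start: joints at [1.042, 0.313, 1.498, -0, 1.331, -0.223], TCP at [0.158, 0.501, 0.304] pointing down, gripper open.
Joint ranges: [-2.94, 2.94], [-0.97, 2.17], [0.19, 2.56], [-1.23, 4.37], [0.02, 3.11], [-2.88, 2.88]. Speed limits (rad/s): [2.39, 2.39, 3.01, 3.14, 3.14, 3.14].

### API

Orientations are given as a unit quaternion [w, x, y, z].
In Python, from bench import robot gives the robot as it stands.
- The arm moves only by the shell command python3 -m inch 'ROWS'. ROWS is JSON, a list of rows, each a list of 5 numbers: the shift along the tool's x, y, z in m, then the turn about the tool's x in degrees, then the finger opening in m, from 0 to 0.0854. In form: [[x, y, z, spin, grip], ...]. A call has 1 to 12 rows; each row is the pose to reach, as a shift and turn from the pose commanded when the call began, along the tool's axes at that moment; what a row does not reach only later rows make up. A row lasts 1/12 s, in which the tool goes at most 41.7 mm and 7.16 degrees, less where a joint would pass 70% of its speed; a pose out of reach is approached as far as the arm can. A call with a gripper value outside its range is refused whole. The fingers move at their own pace and stop on an object; the grip force is fixed at half the most. Time passes only in rows, so rows that repeat a pose let the fingers close. It gives the time, the measured TCP pose, the force and the opening at its end, in the units of the state.
- robot.get_state(): the state, without advancing time (a new reading comes with each control period).
- robot.capture(name): name is "scene" or "top"; returns the picture (400x640x3 uint8, blue, green, red); there is no depth.
- robot.camera_info(name): a dict with "fx", "fy", "cx", "cy" (pixels), "position" and "rotation" of the camera in the world. Camera axes: x right, y up, looking along -z (the intrinsics and any distortion apply to the point x, -y, -z); pixel columns grow to the right and rows downward; lengths in m; the calibration is good to about 2 mm. A picture is of the moment at which its call begins. camera_info takes no time and is no camera call.
- robot.job_done(): hands the job in, once; it reports no verdict.
The state is a dict: "time": time; "q": joint angles; "qvel": joint speeds; "effort": joint torques, N m; "eef_pos": TCP position; "ee_rot": TCP orientation; "contact_force": force on the tool from outside, world axes, zero at the start; "torque": the same for the moment, N m; "width": opening from 0.0 (shut) to 1.0 (fully open).
Only numpy, scipy, OpenCV 4.12 (cv2) and the standard library are available. Lean on these libraries where they do the work, as an engineer would, in place of code of your own. Each camera call takes 0.05 s, during which the arm holds its last target. There are 200 camera calls.

## Working session

There is one attempt and no reset: what is moved stays moved. The work goes in short steps, Python scripts to look and compute and a shell command to move; the robot and the scene stay as the last step left them, time stands still between calls to the robot, and variables do not carry over. Pictures are saved under pics/ and viewed, about 8 in all and at most 12, crops included, and the job is handed in when it is done.

```bash
mkdir -p pics; cat > h.py <<'E'
import numpy as np, cv2, json
from bench import robot
def snap(c,n):
    im=robot.capture(c); cv2.imwrite(f'pics/{n}.png',im); return im
def cam(c):
    i=robot.camera_info(c); return i,np.array(i['position']),np.array(i['rotation']).reshape(3,3)
def ray(c,u,v):
    i,p,R=cam(c); d=R@np.array([(u-i['cx'])/i['fx'],-(v-i['cy'])/i['fy'],-1]); return p,d/np.linalg.norm(d)
def atz(c,u,v,z):
    p,d=ray(c,u,v); return p+d*(z-p[2])/d[2]
def tri(uv1,uv2):
    p,d=ray('scene',*uv1); q,e=ray('top',*uv2)
    s=np.linalg.lstsq(np.c_[d,-e],q-p,rcond=None)[0]; a=p+s[0]*d; b=q+s[1]*e
    return (a+b)/2,np.linalg.norm(a-b)
def proj(c,X):
    i,p,R=cam(c); x=R.T@(np.array(X)-p); return i['cx']+i['fx']*x[0]/-x[2], i['cy']+i['fy']*x[1]/x[2]
E
python3 - <<'E'
from h import *
a=snap('scene','s0');b=snap('top','t0')
for c in('scene','top'): print(robot.camera_info(c))
print(robot.get_state())
E
```

```text
{'fx': 519.8739746782351, 'fy': 519.8739746782351, 'cx': 319.5868307092654, 'cy': 197.62848445341083, 'position': array([1.05250412, 0.57726908, 1.24725349]), 'rotation': array([0.3515114 , 0.11950259, 0.3174785 , 0.87256305])}
{'fx': 430.39599147617497, 'fy': 430.39599147617497, 'cx': 324.26895499850235, 'cy': 199.3857924161613, 'position': array([ 0.20591401, -0.08883553,  1.33036996]), 'rotation': array([ 0.71296109,  0.07106025, -0.06810306, -0.69426141])}
{'time': 0.1, 'q': array([ 1.04159597e+00,  3.13397613e-01,  1.49835997e+00, -2.53971479e-05,
        1.33099261e+00, -2.23412577e-01]), 'qvel': array([-8.17358709e-04,  4.50135102e-05, -2.76104982e-03, -9.60696050e-04,
       -6.80985105e-04, -2.02858952e-04]), 'effort': array([ 1.89154780e-03, -4.12904727e+01, -2.60142231e+01, -2.57911324e-04,
        3.06417780e-03, -2.80769780e-05]), 'eef_pos': array([0.15799482, 0.50050856, 0.30339086]), 'ee_rot': array([ 0.69871594,  0.10730563,  0.69900051, -0.10807328]), 'contact_force': array([-0.00483775, -0.26438285, -0.4006913 ]), 'torque': array([ 0.02123883, -0.04961728,  0.00829762]), 'width': 1.001626107040958}
```

View pics/s0.png

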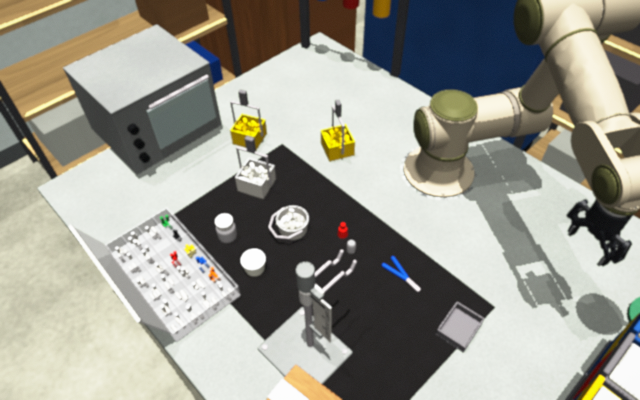

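View pics/t0.png

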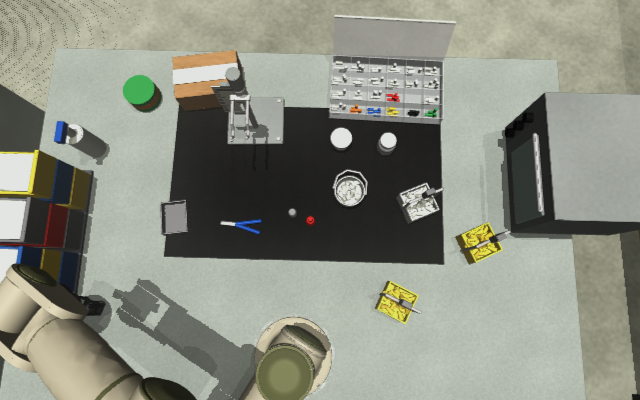

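The scene shows three baskets: yellow at scene (248,125) and (338,140), white at (256,178) / top (418,203). The white square one fits the description, and the round tub is at (289,222). I'll confirm it in an enlarged crop.

```bash
python3 - <<'E'
s=open('h.py').read()
s=s.replace("np.array(i['rotation']).reshape(3,3)","Rotation.from_quat(np.array(i['rotation'])[[1,2,3,0]]).as_matrix()").replace("import numpy","from scipy.spatial.transform import Rotation\nimport numpy",1)
open('h.py','w').write(s)
from h import *
a=cv2.imread('pics/s0.png');b=cv2.imread('pics/t0.png')
def cr(im,x,y): 
    return cv2.resize(im[y:y+60,x:x+80],None,fx=5,fy=5,interpolation=cv2.INTER_CUBIC)
m=np.vstack([np.hstack([cr(a,220,135),cr(b,380,170)]),np.hstack([cr(a,290,235),cr(b,215,65)])])
for k in range(0,800,50):
    cv2.line(m,(k,0),(k,6),(0,0,255),1);cv2.line(m,(k,300),(k,306),(0,0,255),1)
for k in range(0,600,50): cv2.line(m,(0,k),(6,k),(0,0,255),1);cv2.line(m,(400,k),(406,k),(0,0,255),1)
cv2.imwrite('pics/m0.png',m)
print(proj('top',[0,0,0]),proj('scene',[0,0,0]))
E
```

```text
(np.float64(292.8852800364947), np.float64(355.96188064983653)) (np.float64(437.5950030053952), np.float64(170.42895267720698))
```

View pics/m0.png

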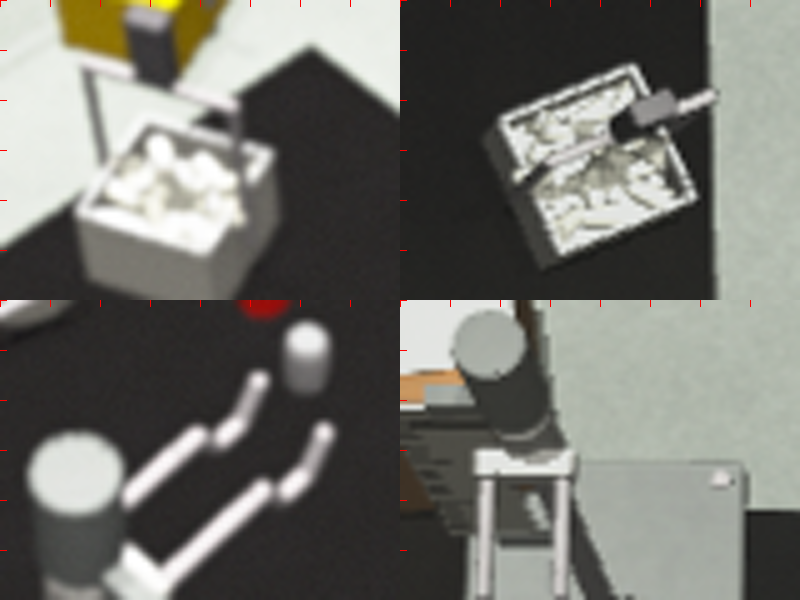

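The white square basket is confirmed: grey grip block, top face at scene (250.4,138.2) / top (431,191). The top crop of the hook misses the tips, so I'll take a crop further down and triangulate.

```bash
python3 - <<'E'
from h import *
b=cv2.imread('pics/t0.png');a=cv2.imread('pics/s0.png')
m=np.hstack([cv2.resize(b[90:150,220:270],None,fx=8,fy=8,interpolation=cv2.INTER_CUBIC),cv2.resize(a[240:300,320:370],None,fx=8,fy=8,interpolation=cv2.INTER_CUBIC)])
for k in range(0,800,40): cv2.line(m,(k,0),(k,6),(0,0,255),1)
for k in range(0,480,40): cv2.line(m,(0,k),(6,k),(0,0,255),1)
cv2.imwrite('pics/m1.png',m)
f=lambda x,y:(219.6+x/5,134.6+y/5)
g=lambda x,y:(379.6+(x-400)/5,169.6+y/5)
for n,p,q in[('endL',f(82,68),g(517,179)),('endR',f(240,105),g(715,97)),('griptop',f(150,17),g(655,106))]: print(n,tri(p,q))
# rim corners at z=.065 (top)
r=[atz('top',*g(*c),.065) for c in[(497,118),(637,64),(697,200),(560,256)]]
r=np.array(r);print(r,r.mean(0))
# bar at 0.15
print(atz('top',*g(517,179),.15),atz('top',*g(715,97),.15),atz('top',*g(655,106),.215),atz('scene',*f(150,17),.215))
# stand base corners at z=.014, housing top at .365
print('base',atz('top',215+(745-400)/5-.4,65+(462-300)/5-.4,.014),'house top',atz('top',214.6+(489-400)/5,64.6+(345-300)/5,.365),atz('scene',289.6+76/5,234.6+173/5,.365))
E
```

```text
endL (array([ 0.46569924, -0.33569194,  0.1734169 ]), np.float64(0.10834459256354517))
endR (array([ 0.45094907, -0.3702358 ,  0.14687468]), np.float64(0.09829104579968558))
griptop (array([ 0.45997262, -0.36305217,  0.20604126]), np.float64(0.003908753999992501))
[[ 0.48342901 -0.30415716  0.065     ]
 [ 0.51904331 -0.38892838  0.065     ]
 [ 0.43652353 -0.42302719  0.065     ]
 [ 0.40060449 -0.34091762  0.065     ]] [ 0.45990009 -0.36425759  0.065     ]
[ 0.43027578 -0.30058589  0.15      ] [ 0.4800907  -0.41217768  0.15      ] [ 0.45925629 -0.36243781  0.215     ] [ 0.46425253 -0.35298958  0.215     ]
base [0.80702712 0.06252991 0.014     ] house top [0.70433531 0.1493162  0.365     ] [0.70554764 0.15147949 0.365     ]
```

View pics/m1.png

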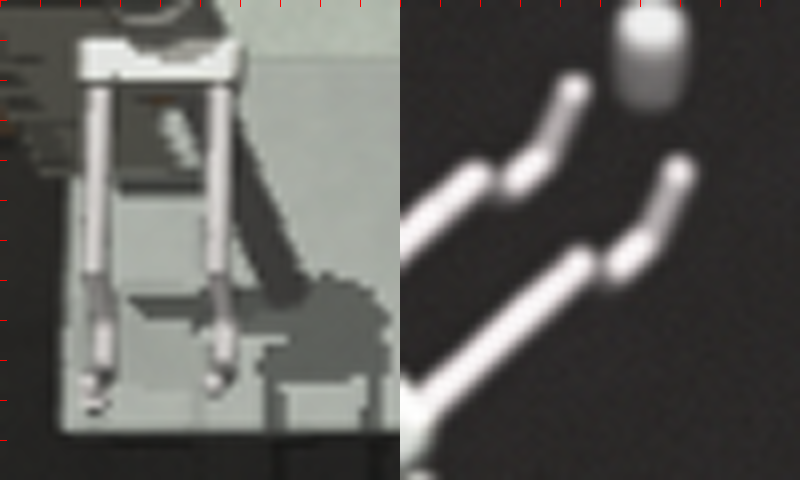

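```bash
python3 - <<'E'
from h import *
T=lambda x,y:(219.56+x/8,89.56+y/8)
S=lambda x,y:(319.56+(x-400)/8,239.56+y/8)
for n,s,t in[('tip+',(680,170),(93,380)),('tip-',(573,88),(215,380)),]:
    print(n,tri(S(*s),T(*t)),atz('top',*T(*t),.268),atz('scene',*S(*s),.268))
# straight parts and flats
for n,t,z in[('arm+ far',(99,90),.26),('arm+ near',(94,270),.26),('arm- far',(219,90),.26),('arm- near',(218,270),.26),('flat+ back',(103,322),.251),('flat+ front',(104,365),.251),('flat- back',(222,322),.251),('flat- front',(226,365),.251)]: print(n,atz('top',*T(*t),z))
for n,s in[('arm+ near',(583,260)),('arm- near',(478,175))]: print(n,atz('scene',*S(*s),.27))
for n,s in[('flat+ back',(615,268)),('flat+ front',(648,240)),('flat- back',(513,182)),('flat- front',(542,158))]: print(n,atz('scene',*S(*s),.251))
B=lambda x,y:atz('top',*T(x,y),.014)
print('base',B(62,430),B(398,430), atz('top',286-1.5,97,.014))
E
```

```text
tip+ (array([0.57493886, 0.16500667, 0.26944346]), np.float64(0.002999539239062365)) [0.57638326 0.16418176 0.268     ] [0.57332692 0.16559639 0.268     ]
tip- (array([0.57640619, 0.12526519, 0.26895507]), np.float64(0.00211982544410005)) [0.57741855 0.12463991 0.268     ] [0.57531497 0.12568353 0.268     ]
arm+ far [0.68028359 0.17108572 0.26      ]
arm+ near [0.6170991  0.16838199 0.26      ]
arm- far [0.68132179 0.13120788 0.26      ]
arm- near [0.61816405 0.12762124 0.26      ]
flat+ back [0.60249601 0.16631656 0.251     ]
flat+ front [0.58759081 0.16496352 0.251     ]
flat- back [0.60352442 0.12699381 0.251     ]
flat- front [0.5886433  0.12475328 0.251     ]
arm+ near [0.61412261 0.16815402 0.27      ]
arm- near [0.61560225 0.12866502 0.27      ]
flat+ back [0.60105453 0.16819254 0.251     ]
flat+ front [0.58799541 0.16824097 0.251     ]
flat- back [0.60164899 0.12847748 0.251     ]
flat- front [0.59014146 0.1284922  0.251     ]
base [0.64363847 0.23563604 0.014     ] [0.64716403 0.10110864 0.014     ] [0.80710379 0.05958289 0.014     ]
```

```bash
cat >> h.py <<'E'
def R():
    return Rotation.from_quat(np.array(robot.get_state()['ee_rot'])[[1,2,3,0]]).as_matrix()
def go(P,yaw):
    "shift in tool axes (mm) and spin (deg) to bring TCP to P, tool y (mod 180) at yaw deg"
    s=robot.get_state();M=R();d=M.T@(np.array(P)-s['eef_pos'])*1000
    y=np.degrees(np.arctan2(M[1,1],M[0,1])); sp=-(yaw-y) if M[2,0]<0 else yaw-y
    sp=(sp+90)%180-90
    print('shift',d.round(1),'spin',round(sp,1),'toolx',M[:,0].round(3),'yaw',round(y,1),'pos',s['eef_pos'].round(4),'q',s['q'].round(2),'w',round(s['width'],3),'F',s['contact_force'].round(2),'t',round(s['time'],2))
E
python3 - <<'E'
from h import *
go([.46,-.363,.35],23.4); go([.35,.0,.36],23.4)
print(R().round(3))
print('yellow',atz('top',495,237,.2),atz('top',415,305,.2),atz('top',348,190,.05))
E
```

```text
shift [ -45.9 -732.6  547.9] spin 49.1 toolx [-0.001 -0.001 -1.   ] yaw 72.5 pos [0.158  0.5005 0.3034] q [ 1.04  0.31  1.5  -0.    1.33 -0.22] w 1.002 F [-0.   -0.26 -0.4 ] t 0.1
shift [ -56.2 -419.6  333.8] spin 49.1 toolx [-0.001 -0.001 -1.   ] yaw 72.5 pos [0.158  0.5005 0.3034] q [ 1.04  0.31  1.5  -0.    1.33 -0.22] w 1.002 F [-0.   -0.26 -0.4 ] t 0.1
[[-0.001  0.301  0.954]
 [-0.001  0.954 -0.301]
 [-1.    -0.001 -0.   ]]
yellow [ 0.34258349 -0.53271414  0.2       ] [ 0.16292154 -0.31987561  0.2       ] [ 0.49259508 -0.15149999  0.05      ]
```

```bash
python3 -m inch '[[-0.02,-0.01,0.01,2,0.06],[-0.04,-0.04,0.03,6,0.05],[-0.056,-0.075,0.06,12,0.05],[-0.056,-0.11,0.088,18,0.05],[-0.056,-0.145,0.115,24,0.05],[-0.056,-0.18,0.143,30,0.05],[-0.056,-0.215,0.17,35,0.05],[-0.056,-0.25,0.2,40,0.05],[-0.056,-0.285,0.226,44,0.05],[-0.056,-0.32,0.254,49,0.05],[-0.056,-0.355,0.281,49,0.05],[-0.056,-0.39,0.31,49,0.05]]'; python3 -c "
from h import *
go([.46,-.363,.33],23.4)"
```

```text
time: 1.1
eef_pos: [0.3237, 0.065, 0.36]
ee_rot: [0.591, 0.388, 0.591, -0.388]
contact_force: [2.0, 0.5, -0.1]
width: 0.583
shift [ 30.1 -45.3 446.9] spin 0.1 toolx [ 0.001 -0.    -1.   ] yaw 23.5 pos [0.3237 0.065  0.36  ] q [-0.16 -0.18  1.88  0.    1.44 -0.57] w 0.583 F [ 2.04  0.46 -0.15] t 1.1
```

```bash
python3 -m inch '[[0,-0.005,0.038,0,0.05],[0,-0.009,0.076,0,0.05],[0,-0.013,0.114,0,0.05],[0,-0.018,0.152,0,0.05],[0,-0.022,0.19,0,0.05],[0,-0.027,0.228,0,0.05],[0,-0.031,0.266,0,0.05],[0,-0.035,0.304,0,0.05],[0,-0.038,0.34,0,0.05],[0,-0.041,0.37,0,0.05],[0,-0.043,0.39,0,0.05],[0,-0.044,0.4,0,0.05]]';python3 -m inch '[[0,0,0,0,0.05],[0,0,0,0,0.05]]'; python3 - <<'E'
from h import *
go([.46,-.363,.248],23.4)
a=snap('scene','s1');b=snap('top','t1')
m=np.hstack([cv2.resize(a[100:200,210:290],None,fx=5,fy=5,interpolation=cv2.INTER_CUBIC),cv2.resize(b[145:245,380:460],None,fx=5,fy=5,interpolation=cv2.INTER_CUBIC)])
cv2.imwrite('pics/m2.png',m)
E
```

```text
time: 2.1
eef_pos: [0.443, -0.3195, 0.3588]
ee_rot: [0.59, 0.388, 0.591, -0.388]
contact_force: [0.1, -0.3, -0.7]
width: 0.583
time: 2.27
eef_pos: [0.4428, -0.3168, 0.3596]
ee_rot: [0.591, 0.388, 0.592, -0.388]
contact_force: [-0.8, 0.7, -0.6]
width: 0.582
shift [111.6  -2.6  49.4] spin 0.1 toolx [-0.001  0.001 -1.   ] yaw 23.5 pos [ 0.4428 -0.3168  0.3596] q [-0.84  0.32  1.34  0.    1.48 -1.25] w 0.582 F [-0.75  0.65 -0.59] t 2.27
```

View pics/m2.png

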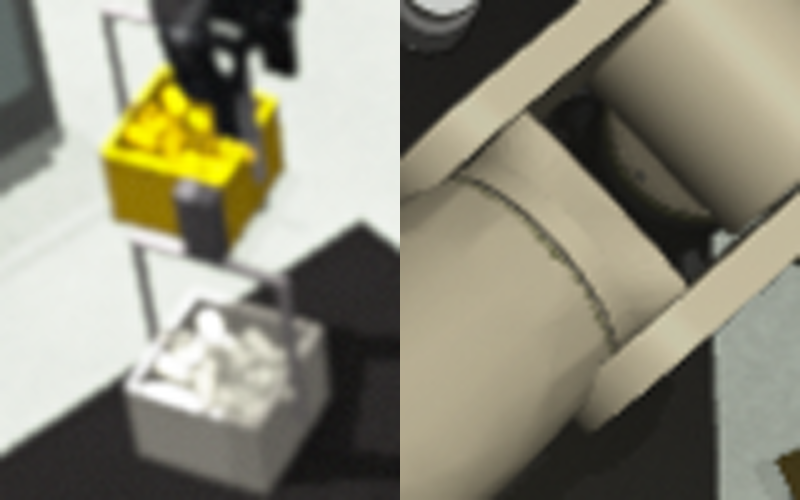

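```bash
python3 - <<'E'
from h import *
for z in(.215,.188,.161): print(z,proj('scene',[.46,-.363,z]),proj('top',[.46,-.363,z]))
c,s=np.cos(np.radians(23.4)),np.sin(np.radians(23.4))
for dx,dy in[(-.045,-.045),(.045,-.045),(.045,.045),(-.045,.045)]:
    X=[.46+c*dx-s*dy,-.363+s*dx+c*dy]
    for z in (0,.065):
        p=proj('scene',X+[z]);q=proj('top',X+[z]);print(dx,dy,z,'crop s0',round((p[0]-209.6)*5),round((p[1]-99.6)*5),'top m0',round(400+(q[0]-379.6)*5),round((q[1]-169.6)*5))
E
```

```text
0.215 (np.float64(248.57605616486984), np.float64(135.54269469720523)) (np.float64(430.8061532342491), np.float64(190.5317104314723))
0.188 (np.float64(249.68734376328212), np.float64(142.31404488837168)) (np.float64(428.4068809494426), np.float64(192.68113037578175))
0.161 (np.float64(250.76851530242516), np.float64(148.9018904818252)) (np.float64(426.1139623238013), np.float64(194.735271981902))
-0.045 -0.045 0 crop s0 206 358 top m0 669 218
-0.045 -0.045 0.065 crop s0 194 288 top m0 696 200
0.045 -0.045 0 crop s0 139 455 top m0 609 88
0.045 -0.045 0.065 crop s0 125 386 top m0 633 64
0.045 0.045 0 crop s0 266 497 top m0 479 140
0.045 0.045 0.065 crop s0 255 428 top m0 496 118
-0.045 0.045 0 crop s0 330 397 top m0 537 271
-0.045 0.045 0.065 crop s0 321 328 top m0 558 256
```

```bash
python3 -m inch '[[0,0,0.01,0,0.05],[0.01,-0.001,0.03,0,0.05],[0.03,-0.001,0.045,0,0.05],[0.05,-0.001,0.048,0,0.05],[0.065,-0.001,0.048,0,0.05],[0.08,-0.001,0.048,0,0.05],[0.095,-0.001,0.048,0,0.05],[0.105,-0.001,0.048,0,0.05],[0.112,-0.001,0.048,0,0.05],[0.112,-0.001,0.048,0,0.05],[0.112,-0.001,0.048,0,0.05]]'; python3 - <<'E'
from h import *
go([.46,-.362,.248],23.4)
a=snap('scene','s2')
cv2.imwrite('pics/m3.png',cv2.resize(a[90:190,190:310],None,fx=6,fy=6,interpolation=cv2.INTER_CUBIC))
E
```

```text
time: 3.28
eef_pos: [0.4612, -0.3616, 0.2485]
ee_rot: [0.592, 0.388, 0.591, -0.388]
contact_force: [0.9, 0.1, 0.1]
width: 0.588
shift [ 0.5 -1.3 -0.1] spin 0.1 toolx [ 0. -0. -1.] yaw 23.5 pos [ 0.4612 -0.3616  0.2485] q [-0.86  0.49  1.39 -0.    1.26 -1.27] w 0.588 F [0.93 0.07 0.14] t 3.28
```

View pics/m3.png

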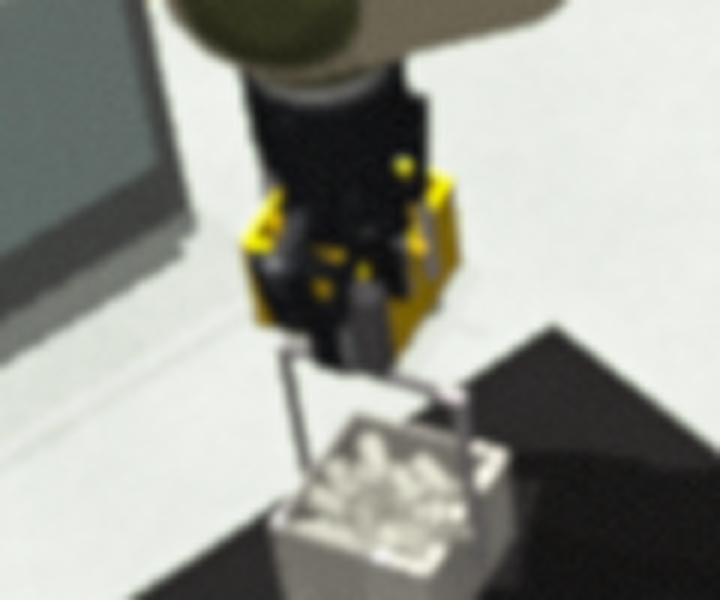

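The block, at crop (370,320), stands between the fingers. Close.

```bash
python3 -m inch '[[0,0,0,0,0.035],[0,0,0,0,0.025],[0,0,0,0,0.018],[0,0,0,0,0.01],[0,0,0,0,0.004],[0,0,0,0,0],[0,0,0,0,0],[0,0,0,0,0],[0,0,0,0,0]]';python3 -m inch '[[-0.002,0,0,0,0],[-0.005,0,0,0,0],[-0.01,0,0,0,0],[-0.015,0,0,0,0],[-0.02,0,0,0,0],[-0.02,0,0,0,0],[-0.02,0,0,0,0]]'; python3 - <<'E'
from h import *
go([.46,-.362,.268],23.4)
E
```

```text
time: 4.08
eef_pos: [0.4611, -0.3621, 0.2484]
ee_rot: [0.592, 0.388, 0.591, -0.388]
contact_force: [-2.1, -1.4, 5.1]
width: 0.179
time: 4.67
eef_pos: [0.4611, -0.3618, 0.2682]
ee_rot: [0.591, 0.388, 0.591, -0.388]
contact_force: [0.1, 0.5, -2.4]
width: 0.175
shift [ 0.2 -1.1 -0.3] spin 0.1 toolx [ 0. -0. -1.] yaw 23.5 pos [ 0.4611 -0.3618  0.2682] q [-0.87  0.47  1.36  0.    1.31 -1.27] w 0.175 F [ 0.1   0.47 -2.43] t 4.67
```

```bash
python3 -m inch '[[-0.006,0,0,0,0],[-0.018,0,0,0,0],[-0.033,0,0,0,0],[-0.05,0,0,0,0],[-0.067,0,0,0,0],[-0.084,0,0,0,0],[-0.1,0,0,0,0],[-0.112,0,0,0,0],[-0.12,0,0,0,0],[-0.124,0,0,0,0],[-0.124,0,0,0,0],[-0.124,0,0,0,0]]'; python3 - <<'E'
from h import *
go([.515,.143,.392],2.2)
a=snap('scene','s3')
cv2.imwrite('pics/m4.png',cv2.resize(a[60:210,180:340],None,fx=4,fy=4,interpolation=cv2.INTER_CUBIC))
E
```

```text
time: 5.67
eef_pos: [0.461, -0.3618, 0.3912]
ee_rot: [0.591, 0.388, 0.592, -0.388]
contact_force: [0.3, 0.5, -3.5]
width: 0.181
shift [-4.000e-01  2.506e+02 -4.415e+02] spin 21.3 toolx [-0.001  0.001 -1.   ] yaw 23.5 pos [ 0.461  -0.3618  0.3912] q [-0.87  0.41  1.13 -0.    1.6  -1.27] w 0.181 F [ 0.33  0.47 -3.54] t 5.67
```

View pics/m4.png

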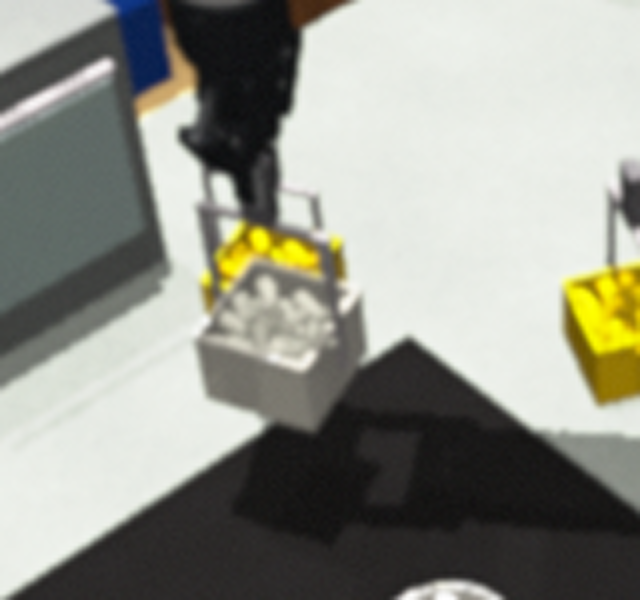

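The basket is held upright and clear of the bench, at about 3.5 N. Now I'll carry it to the approach point 80 mm in front of the seat.

```bash
python3 -m inch '[[0,0.003,-0.005,0,0],[0,0.008,-0.015,1,0],[0,0.017,-0.031,3,0],[0,0.028,-0.05,5,0],[0,0.04,-0.07,7,0],[0,0.052,-0.092,9,0],[0,0.064,-0.114,11,0],[0,0.077,-0.136,13,0],[0,0.09,-0.158,15,0],[0,0.102,-0.18,17,0],[0,0.115,-0.202,19,0],[0,0.127,-0.224,21.3,0]]'; python3 -c "
from h import *
go([.515,.143,.392],2.2)"
```

```text
time: 6.72
eef_pos: [0.4881, -0.1041, 0.3915]
ee_rot: [0.509, 0.491, 0.509, -0.491]
contact_force: [0.1, 0.7, -2.6]
width: 0.178
shift [  -0.4   35.9 -245.9] spin -0.1 toolx [-0.001  0.    -1.   ] yaw 2.1 pos [ 0.4881 -0.1041  0.3915] q [-0.45  0.21  1.41  0.    1.53 -0.48] w 0.178 F [ 0.12  0.74 -2.55] t 6.72
```

```bash
python3 -m inch '[[0,0.003,-0.022,0,0],[0,0.006,-0.045,0,0],[0,0.01,-0.068,0,0],[0,0.013,-0.091,0,0],[0,0.017,-0.114,0,0],[0,0.02,-0.137,0,0],[0,0.024,-0.16,0,0],[0,0.027,-0.182,0,0],[0,0.03,-0.202,0,0],[0,0.033,-0.218,0,0],[0,0.035,-0.23,0,0],[0,0.036,-0.237,0,0]]';python3 -m inch '[[0,0,0,0,0],[0,0,0,0,0],[0,0,0,0,0],[0,0,0,0,0]]'; python3 - <<'E'
from h import *
go([.515,.143,.392],2.2)
a=snap('scene','s4');b=snap('top','t4')
A=a[120:310,260:420]; B=b[60:180,190:300]
m=np.hstack([cv2.resize(A,(505,600),interpolation=cv2.INTER_CUBIC),cv2.resize(B,(290,316),interpolation=cv2.INTER_CUBIC).repeat(1,0) if 0 else cv2.copyMakeBorder(cv2.resize(B,(290,316)),0,284,0,0,cv2.BORDER_CONSTANT)])
cv2.imwrite('pics/m5.png',m)
E
```

```text
time: 7.72
eef_pos: [0.5151, 0.1338, 0.3915]
ee_rot: [0.509, 0.49, 0.51, -0.49]
contact_force: [-0.3, -0.0, -2.8]
width: 0.175
time: 8.05
eef_pos: [0.5153, 0.1317, 0.3919]
ee_rot: [0.509, 0.491, 0.509, -0.491]
contact_force: [-0.2, -0.9, -3.9]
width: 0.175
shift [ -0.1   0.1 -11.3] spin -0.1 toolx [ 0. -0. -1.] yaw 2.1 pos [0.5153 0.1317 0.3919] q [ 0.03  0.28  1.31 -0.    1.55 -0.01] w 0.175 F [-0.18 -0.9  -3.93] t 8.05
```

View pics/m5.png

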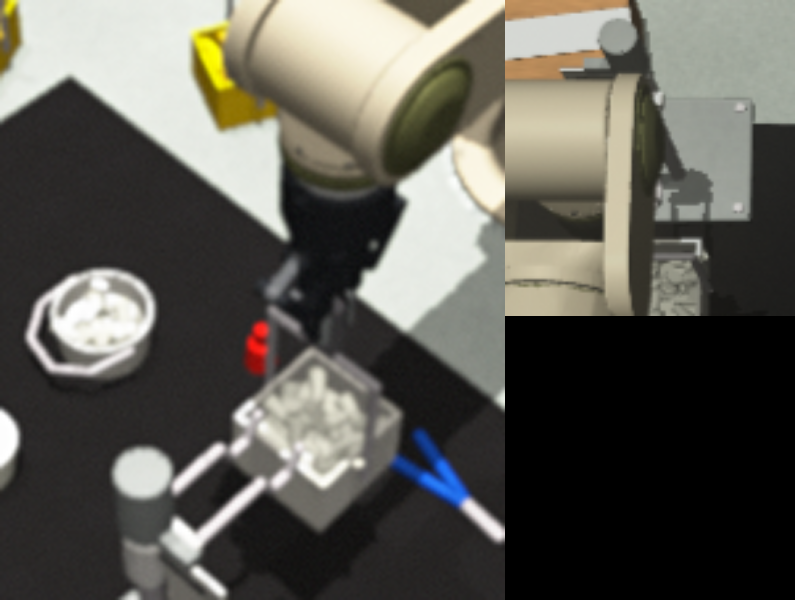

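```bash
python3 - <<'E'
from h import *
c,s=np.cos(np.radians(2.2)),np.sin(np.radians(2.2))
for d in(-.049,.049):
    p=proj('scene',[.5153-s*d,.1317+c*d,.2935]);print((p[0]-260)*505/160,(p[1]-120)*600/190)
a=cv2.imread('pics/s4.png')
cv2.imwrite('pics/m6.png',cv2.resize(a[200:300,310:410],None,fx=6,fy=6,interpolation=cv2.INTER_CUBIC))
E
```

```text
271.396470714605 311.1331345283262
374.5106953007897 387.6376859525514
```

View pics/m6.png

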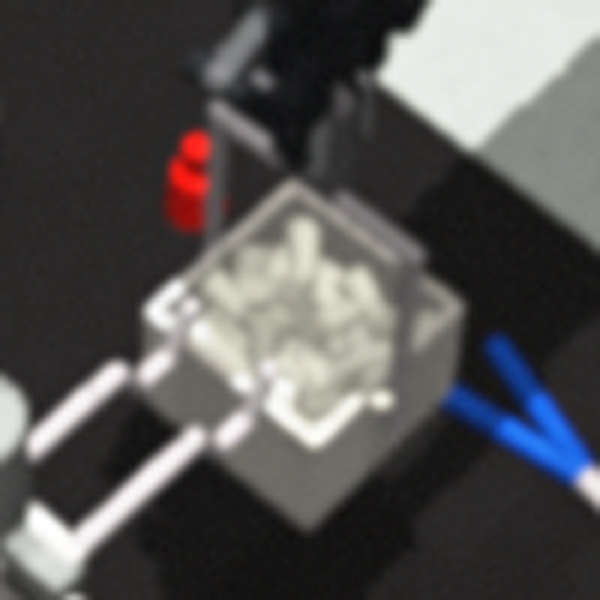

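```bash
python3 -m inch '[[0,0.003,-0.004,0,0],[0,0.01,-0.009,0,0],[0,0.019,-0.011,0,0],[0,0.029,-0.0113,0,0],[0,0.039,-0.0113,0,0],[0,0.049,-0.0113,0,0],[0,0.059,-0.0113,0,0],[0,0.068,-0.0113,0,0],[0,0.075,-0.0113,0,0],[0,0.079,-0.0113,0,0],[0,0.08,-0.0113,0,0],[0,0.08,-0.0113,0,0]]';python3 -m inch '[[0,0,0,0,0],[0,0,0,0,0],[0,0,0,0,0]]'; python3 - <<'E'
from h import *
go([.595,.146,.3535],2.2)
a=snap('scene','s5')
cv2.imwrite('pics/m7.png',cv2.resize(a[210:310,290:400],None,fx=6,fy=6,interpolation=cv2.INTER_CUBIC))
for d in(-.049,-.02,0,.02,.049): print(d,[( (p[0]-290)*6,(p[1]-210)*6) for p in[proj('scene',[.595-.038*d,.146+d,.2935])]])
E
```

```text
time: 9.15
eef_pos: [0.595, 0.147, 0.3916]
ee_rot: [0.509, 0.49, 0.51, -0.49]
contact_force: [-0.1, -0.5, -3.3]
width: 0.175
time: 9.4
eef_pos: [0.5946, 0.1468, 0.3921]
ee_rot: [0.509, 0.49, 0.509, -0.49]
contact_force: [0.2, -1.1, -2.4]
width: 0.179
shift [38.6  0.4  0.8] spin -0.0 toolx [ 0.  0. -1.] yaw 2.2 pos [0.5946 0.1468 0.3921] q [0.05 0.48 1.03 0.   1.63 0.01] w 0.179 F [ 0.17 -1.08 -2.39] t 9.4
-0.049 [(np.float64(212.42964229849383), np.float64(192.31910664435668))]
-0.02 [(np.float64(269.5346907158719), np.float64(237.37833818603326))]
0 [(np.float64(309.68909300515816), np.float64(269.06251603570985))]
0.02 [(np.float64(350.49089959434457), np.float64(301.25753383839833))]
0.049 [(np.float64(410.8358317127794), np.float64(348.87322358998654))]
```

View pics/m7.png

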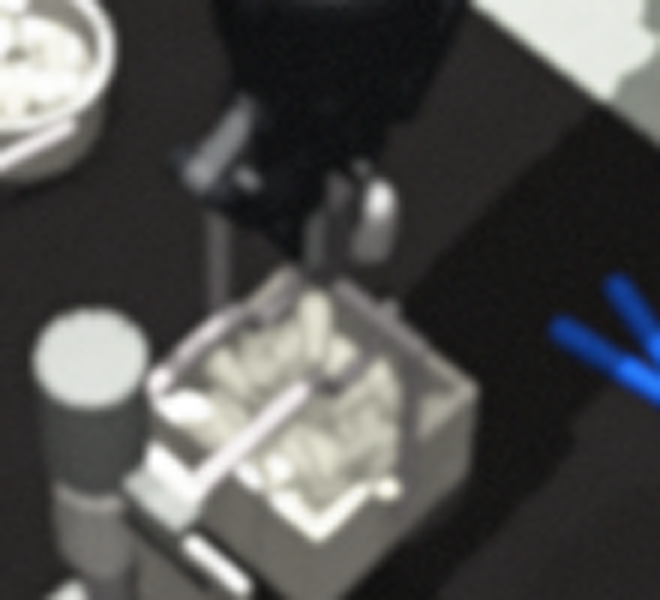

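The bar is over both prongs, behind the tips (crop 390,305). Average the hanging force, then lower.

```bash
cat >> h.py <<'E'
def avg(n=12):
    F=[]
    for _ in range(n): robot.capture('top'); F.append(robot.get_state()['contact_force'])
    F=np.array(F); s=robot.get_state()
    print('F',F.mean(0).round(2),'sd',(F.std(0)/n**.5).round(2),'pos',s['eef_pos'].round(4),'t',round(s['time'],2))
E
python3 -c "
from h import *
avg(14)"
python3 -m inch '[[0.002,0,0.001,0,0],[0.006,0,0.001,0,0],[0.01,0,0.001,0,0],[0.014,0,0.001,0,0],[0.018,0,0.001,0,0],[0.022,0,0.001,0,0],[0.026,0,0.001,0,0],[0.029,0,0.001,0,0],[0.031,0,0.001,0,0],[0.033,0,0.001,0,0],[0.034,0,0.001,0,0],[0.034,0,0.001,0,0]]'
python3 -m inch '[[0.0015,0,0,0,0],[0.003,0,0,0,0],[0.0045,0,0,0,0],[0.006,0,0,0,0],[0.0075,0,0,0,0],[0.009,0,0,0,0],[0.0105,0,0,0,0],[0.012,0,0,0,0],[0.0135,0,0,0,0],[0.0145,0,0,0,0],[0.015,0,0,0,0],[0.015,0,0,0,0]]'
python3 -c "
from h import *
avg(10)"
```

```text
F [ 0.08 -0.15 -2.87] sd [0.12 0.15 0.09] pos [0.5948 0.1468 0.3919] t 10.15
time: 11.15
eef_pos: [0.5948, 0.1458, 0.3577]
ee_rot: [0.509, 0.49, 0.509, -0.49]
contact_force: [-0.1, 0.4, -2.8]
width: 0.177
time: 12.15
eef_pos: [0.5949, 0.1458, 0.3429]
ee_rot: [0.509, 0.49, 0.509, -0.49]
contact_force: [0.5, 0.5, -2.1]
width: 0.177
F [ 0.12 -0.02 -1.61] sd [0.15 0.23 0.14] pos [0.5948 0.1458 0.3429] t 12.65
```

The force agrees with 10.6 mm of deflection (1.26 N carried). The remaining 1.6 N means 16 mm more.

```bash

python3 -m inch '[[0.0015,0,0,0,0],[0.003,0,0,0,0],[0.0045,0,0,0,0],[0.006,0,0,0,0],[0.0075,0,0,0,0],[0.009,0,0,0,0],[0.0105,0,0,0,0],[0.012,0,0,0,0],[0.0135,0,0,0,0],[0.015,0,0,0,0],[0.016,0,0,0,0],[0.016,0,0,0,0]]'
python3 - <<'E'
from h import *
avg(20)
a=snap('scene','s6')
cv2.imwrite('pics/m8.png',cv2.resize(a[210:310,290:400],None,fx=6,fy=6,interpolation=cv2.INTER_CUBIC))
E
```

```text
time: 13.65
eef_pos: [0.5949, 0.1458, 0.3267]
ee_rot: [0.509, 0.49, 0.509, -0.49]
contact_force: [0.2, -0.1, -0.5]
width: 0.177
F [-0.03  0.15 -0.04] sd [0.08 0.1  0.09] pos [0.5948 0.1458 0.3269] t 14.65
```

View pics/m8.png

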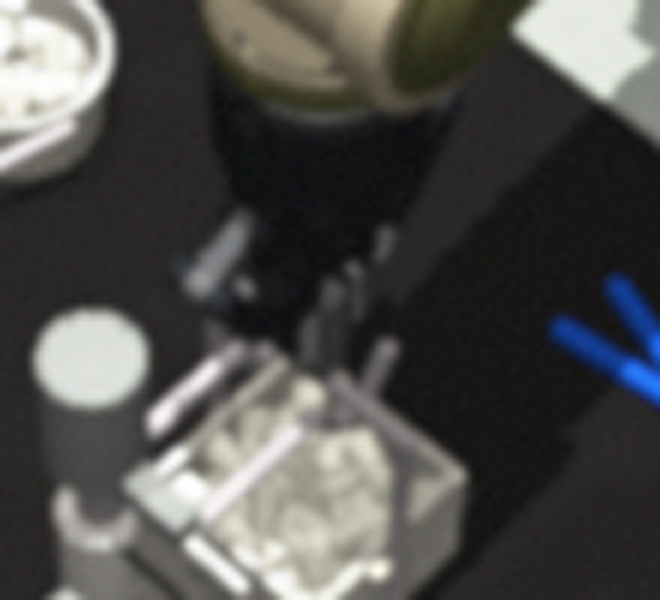

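The net force is zero (-0.04 ± 0.09 N), so the spring carries the whole weight. Release.

```bash

python3 -m inch '[[0,0,0,0,0.045],[0,0,0,0,0.045],[0,0,0,0,0.045],[0,0,0,0,0.045],[0,0,0,0,0.045],[0,0,0,0,0.045]]'
python3 -c "
from h import *
avg(4)"
python3 -m inch '[[-0.003,0,0,0,0.045],[-0.009,0,0,0,0.045],[-0.017,0,0,0,0.045],[-0.027,0,0,0,0.045],[-0.038,0,0,0,0.045],[-0.05,0,0,0,0.045],[-0.063,0,0,0,0.045],[-0.076,0,0,0,0.045],[-0.088,0,0,0,0.045],[-0.097,0,0,0,0.045],[-0.1,0,0,0,0.045],[-0.1,0,0,0,0.045]]'
python3 -m inch '[[0,-0.02,0,0,0.045],[0,-0.05,0,0,0.045],[0,-0.08,0,0,0.045],[0,-0.11,0,0,0.045],[0,-0.14,0,0,0.045],[0,-0.16,0,0,0.045],[0,-0.16,0,0,0.045],[0,-0.16,0,0,0.045],[0,-0.16,0,0,0.045],[0,-0.16,0,0,0.045],[0,-0.16,0,0,0.045],[0,-0.16,0,0,0.045]]'
python3 - <<'E'
from h import *
avg(20)
a=snap('scene','s7');b=snap('top','t7')
m=np.hstack([cv2.resize(a[180:320,270:400],(400,430),interpolation=cv2.INTER_CUBIC),cv2.resize(b[60:189,200:320],(400,430),interpolation=cv2.INTER_CUBIC)])
cv2.imwrite('pics/m9.png',m)
E
```

```text
time: 15.2
eef_pos: [0.5948, 0.1458, 0.3269]
ee_rot: [0.509, 0.49, 0.509, -0.49]
contact_force: [-0.1, -0.4, 0.4]
width: 0.529
F [-0.38 -0.   -0.07] sd [0.1  0.25 0.34] pos [0.5948 0.1458 0.3269] t 15.4
time: 16.4
eef_pos: [0.5949, 0.1458, 0.4279]
ee_rot: [0.51, 0.491, 0.509, -0.49]
contact_force: [-0.1, 0.1, -0.1]
width: 0.523
time: 17.4
eef_pos: [0.4355, 0.1396, 0.4265]
ee_rot: [0.509, 0.49, 0.51, -0.491]
contact_force: [-0.0, -1.0, 0.4]
width: 0.527
F [-0.08  0.2   0.19] sd [0.15 0.09 0.1 ] pos [0.4349 0.1397 0.4269] t 18.4
```

View pics/m9.png

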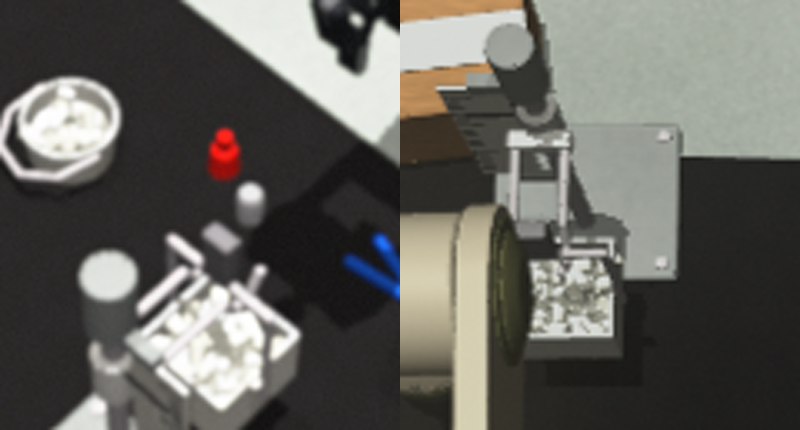

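It hangs free and upright: grip top at crop (222,238), with both prongs under the bar. One last numeric check for motion, then hand in.

```bash
python3 - <<'E'
from h import *
p=proj('scene',[.595,.146,.293]);print('expected griptop crop',(p[0]-270)*400/130,(p[1]-180)*430/140)
g=lambda:robot.capture('scene')[200:320,290:400].astype(np.float32).mean(2)
f=[g() for _ in range(12)]; print([np.round(cv2.phaseCorrelate(f[0],x)[0],3) for x in f[1:]])
avg(3); robot.job_done()
E
```

```text
expected griptop crop 220.34071472898597 230.26650484356023
[array([-0.007,  0.001]), array([0.007, 0.02 ]), array([0.01 , 0.003]), array([ 0.007, -0.002]), array([-0.   ,  0.027]), array([0.012, 0.008]), array([-0.012,  0.005]), array([0.003, 0.004]), array([-0.   ,  0.001]), array([ 0.005, -0.004]), array([0.003, 0.014])]
F [0.59 0.5  0.22] sd [0.32 0.29 0.34] pos [0.435  0.1397 0.4269] t 19.25
the job is handed in; nothing more can be done
```

The white square basket is hanging free and upright in both prongs of the scale's hook, and I handed the job in at about 19 s. `job_done()` gives no verdict, so I don't know how it was judged.

- **Weighing:** I picked the basket up by its grey grip block and brought the bar in over the prong tips. The hanging weight read about 2.9 N, so the spring should settle at roughly 27 mm.
- **Release:** I lowered it about 27 mm into the spring, until the net force on the tool was -0.04 ± 0.09 N. Then I opened the fingers, rose straight up and backed away.
- **Last checks:**
  - Twelve camera frames over about 0.6 s showed no movement beyond 0.03 px, so basket and pointer had settled.
  - The top of the grip block was about 2.5 px lower in the camera image than predicted, a few mm at most. I judged the positions good enough and did not measure this more closely.
  - The robot was touching nothing, and the tub, red plug, cap and pliers looked undisturbed. The stopper, jar and dish were not in the last crops.

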